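# Swing the magnifier over the specimen dish and lock it

## Robot

A 6-joint arm with a two-finger parallel gripper is mounted at the origin on the work surface. World frame = base frame: x ahead of the robot, y to its left, z up, the work surface at z = 0. Lengths are in m, angles in rad, forces in N, time in s.
With the tool pointing down it reaches from about 0.4 to 0.825 m from the base axis. Payload 7 kg.
Tool frame: the origin (TCP) lies on the mounting face of the last link; the fingertips stand 173 mm ahead of it and the grasp point (between the pads) lies 155 mm ahead of it; z points along the fingers, y is the direction in which the jaws open and shut (so a half turn about z gives the same grasp; the last joint's range is limited). The gripper opens to 85 mm and grips with 20 to 120 N. Pads are 22 mm wide; open, the fingers measure 114 mm over their backs; the gripper's body (76 mm by 85 mm) begins 54 mm behind the grasp point. The pads swing forward as they close: fully open they stand 13 mm farther back than shut.
Start: joints at [1.436, 0.359, 0.012, 0, -1.224, -0.288], TCP at [0.277, 0.616, 0.405] pointing down, gripper open.
Joint ranges: [-3.07, 3.07], [-1.43, 2.12], [-1.02, 1.25], [-3.03, 1.67], [-3.05, -0], [-3.03, 3.03]. Speed limits (rad/s): [2.39, 2.39, 3.01, 3.14, 3.14, 3.14].

## Interface

Orientations are given as [roll, pitch, yaw] about the fixed x, y, z axes, in that order (R = Rz(yaw) Ry(pitch) Rx(roll)).
In Python, from plant import arm gives the robot as it stands.
- The arm moves only by the shell command python3 -m handwheel 'ROWS' [FORCE]. ROWS is JSON, a list of rows, each an object of numbers: "hand": the opening in per cent of the stroke, from 0 (shut) to 100 (fully open); "dx", "dy", "dz": the shift along the tool's x, y, z in units of 40 mm (1.0 is 40 mm); "yaw": the turn about the tool's z in units of 6 degrees (1.0 is 6 degrees). In form: [{"hand": .., "dx": .., "dy": .., "dz": .., "yaw": ..}, ...]. A call has 1 to 12 rows; each row shifts and turns the pose as measured when the row begins, along the tool's axes as they then stand; what a row does not reach is not made up. A row lasts 1/12 s, in which the tool goes at most 41.7 mm and 7.16 degrees, less where a joint would pass 70% of its speed; a pose out of reach is approached as far as the arm can. A call is refused whole if a number of a shift passes 1 or a number of a turn 1, either way. A call with a gripper value outside its range is refused whole. The fingers move at their own pace and stop on an object; FORCE is the grip in N (left out, the last holds). Time passes only in rows, so rows that do not move let the fingers close. It gives the time, the measured TCP pose, the force and the opening at its end, in the units of the state.
- arm.sense(): the state, without advancing time (a new reading comes with each control period).
- arm.read_camera(name): name is "scene" or "side" or "wrist"; returns (picture, depth): 400x640x3 uint8, red, green, blue; 400x640 float32, m along the optical axis (not along the pixel's ray), 0 where there is no reading.
- arm.calibration(name): a dict with "mtx" (3x3 intrinsics, pixels), "dist_coeffs" ([k1, k2, p1, p2, k3] as OpenCV has them; the pictures are not rectified), "R" (3x3) and "t" (3): a world point X has camera coordinates R X + t; the wrist camera has in their place "hand_eye" (4x4, takes a point from camera to tool coordinates, whose origin is the TCP and whose axes are the flange's). Camera axes: x right, y down, z forward; pixel columns grow to the right and rows downward; lengths in m; the calibration is good to about 2 mm. A picture is of the moment at which its call begins: read the wrist's pose just before it. calibration takes no time and is no camera call.
- arm.sign_off(): hands the job in, once; it reports no verdict.
The state is a dict: "time": time; "joints": joint angles; "qvel": joint speeds; "effort": joint torques, N m; "position": TCP position; "tool_rot": TCP orientation; "contact_force": force on the tool from outside, world axes, zero at the start; "moment": the same for the moment, N m; "gripper_width": opening from 0.0 (shut) to 1.0 (fully open).
Only numpy, scipy, OpenCV 4.12 (cv2) and the standard library are available. Lean on these libraries where they do the work, as an engineer would, in place of code of your own. Each camera call takes 0.05 s, during which the arm holds its last target.

## Task

Push the arm of the bench magnifier round until its lens is centred over the shallow glass petri dish, so that seen from straight above the whole dish lies within the lens. Then push the small locking lever on top of the column clockwise (seen from above) as far as it goes, leaving the lens over the dish. Only push with a fingertip: do not move or lift the dish, the jar, the cup, the bottle or the slide box.

Things in the scene. Friction and masses are not known exactly. Their poses are not given: they have to be found in the camera images.
- stand: The fixed magnifier stand: round white foot 120 mm across, 16 mm high; column 26 mm across, its top at 180 mm, the highest point. All moving parts turn about the column's vertical axis. Origin: on that axis at bench level, z up. The stage plates lie about its +x side, the locking lever on its -x side.
- plate1: The middle of three fixed stage plates: round, black, 74 mm across, 8 mm high, on a flat steel strip (22 mm wide, 4 mm high) along the bench from the stand's foot. Origin on the column axis; its own +x axis runs along the strip, the plate's centre 180 mm out. Within 12 degrees of the stand's +x axis. One of dish, jar and cup stands on each plate, in any order.
- plate0: A like stage plate, same origin and +x meaning, 65 (+-12) degrees clockwise from the stand's +x axis seen from above.
- plate2: A like stage plate, same origin and +x meaning, 65 (+-12) degrees counter-clockwise from the stand's +x axis seen from above.
- lens_arm (a joint): Swing of the lens arm, rad: 0 along the stand's +x axis, growing counter-clockwise from above, -1.6 to 1.6; starts at 0.4 to 0.72. Always turns freely with light friction (0.15 N m, about 1.5 N at mid-arm) and stays where left. A level steel bar 12 mm in diameter, centre line 130 mm above the bench, from a black hub (38 mm across, 117 to 143 mm high) to the lens frame.
- lens_center (a point): Centre of the lens: a clear disc 84 mm across in a black ring frame, 99 mm across and 9 mm thick, at the end of the arm, 180 mm from the column axis, 130 mm above the bench. It passes well clear above everything on the plates.
- bar_mid (a point): Point on the centre line of the lens arm's bar, 95 mm out from the column axis and 130 mm above the bench; the bar is bare from 20 to 130 mm out. A good place to push, from either side.
- lock_lever (a joint): Turn of the locking lever, rad: 0 = fully open, growing clockwise seen from above to its stop at 1.2 = locked; starts at 0 to 0.3. Light friction (0.08 N m, about 1.1 N at the knob), stays where left. It does not itself grip the lens arm, and turning it does not turn the arm.
- lever_knob (a point): Centre of the round black knob (18 mm across) ending the locking lever, 72 mm from the column axis, 173 mm above the bench. The lever is a level dark steel rod 10 mm thick on top of the column. At joint 0 it points 214 degrees counter-clockwise (from above) from the stand's +x axis, at 1.2 it points 146 degrees.
- dish: The target: an open shallow clear-glass petri dish, 60 mm across and 14 mm high, with a few brown seeds in it, standing loose on one of the three stage plates, within 3 mm of the plate's centre. Origin: centre of its underside.
- jar: A small glass jar with a white lid, 42 mm across and 55 mm high, standing loose on another plate: leave alone. Origin: centre of its underside.
- crucible: A small white ceramic cup, 46 mm across at the rim and 42 mm high, standing loose on the remaining plate: leave alone. Origin: centre of its underside.
- reagent: An amber bottle, 56 mm across and 120 mm high, standing on the bench to the robot's left: leave alone. Origin: centre of its underside.
- slide_box: A grey box, 90 x 60 x 32 mm, lying on the bench to the robot's right: leave alone. Origin: centre of its underside.
Mind the look-alikes: they are no part of the job. There is more than one size of the dish; the job needs the smallest.

How it is judged:
By the outcome, as a careful person would: the job done as asked, in the order asked, and still so for the second after the job is handed in, with the robot touching nothing.
It also fails if it takes over 64 s, if anything falls off the work surface, if the arm or the gripper's body presses on something with over 40 N, if the wrist force passes 120 N, or if a joint passes its speed limit or range.

## Working session

There is one attempt and no reset: what is moved stays moved. The work goes in short steps, Python scripts to look and compute and a shell command to move; the robot and the scene stay as the last step left them, time stands still between calls to the robot, and variables do not carry over. Pictures are saved under pics/ and viewed, and the job is handed in when it is done.

```bash
ls; mkdir -p pics
python3 - <<'E'
from plant import arm
import cv2
print(arm.sense())
for n in ("scene","side","wrist"):
    c=arm.calibration(n); print(n,c)
    p,d=arm.read_camera(n)
    cv2.imwrite(f"pics/{n}0.png",p[:,:,::-1])
    import numpy as np
    np.save(f"pics/{n}0_d.npy",d)
E
```

```text
pics
{'time': 0.0, 'joints': array([ 1.43612965e+00,  3.59380701e-01,  1.11038164e-02, -3.37084961e-04,
       -1.22409166e+00, -2.88113767e-01]), 'qvel': array([ 0.00036904, -0.00098465, -0.00120963, -0.00056601,  0.0013555 ,
        0.00095667]), 'effort': array([-3.14329527e-04, -5.83322525e+01,  2.93417197e+01,  6.93664536e+00,
       -6.14844859e-03,  1.14361299e-05]), 'position': array([0.27686817, 0.61540907, 0.40378937]), 'tool_rot': array([ 3.13999519e+00, -1.42955611e-04, -4.22895121e-01]), 'contact_force': array([0.54090049, 0.19657674, 0.15855059]), 'moment': array([-0.0172756 ,  0.01616528, -0.02281375]), 'gripper_width': 0.9976786669667698}
scene {'mtx': array([[399.71816347,   0.        , 318.27952486],
       [  0.        , 399.71816347, 200.50334704],
       [  0.        ,   0.        ,   1.        ]]), 'dist_coeffs': array([-0.07185969,  0.        ,  0.        ,  0.        ,  0.        ]), 'R': array([[-0.6310492 ,  0.77537971, -0.02373225],
       [ 0.46680629,  0.35512457, -0.80992495],
       [-0.61957147, -0.52218085, -0.5860532 ]]), 't': array([ 0.39487369, -0.
[... 397 characters left out ...]
0894 ,  0.58596501, -0.57981704]]), 't': array([-0.40581774,  0.3648868 ,  1.4451759 ])}
wrist {'mtx': array([[350.77994603,   0.        , 319.47934395],
       [  0.        , 350.77994603, 197.5096831 ],
       [  0.        ,   0.        ,   1.        ]]), 'dist_coeffs': array([-0.00548006,  0.        ,  0.        ,  0.        ,  0.        ]), 'hand_eye': array([[ 3.83621889e-04, -9.52914943e-01, -3.03237471e-01,
         7.78387438e-02],
       [ 9.99999031e-01, -4.01636411e-05,  1.39129920e-03,
        -1.58224826e-04],
       [-1.33796892e-03, -3.03237711e-01,  9.52914005e-01,
         3.07475042e-02],
       [ 0.00000000e+00,  0.00000000e+00,  0.00000000e+00,
         1.00000000e+00]])}
```

View pics/scene0.png

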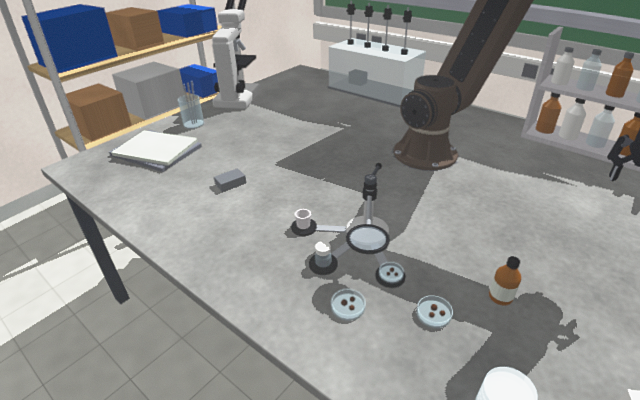

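View pics/side0.png

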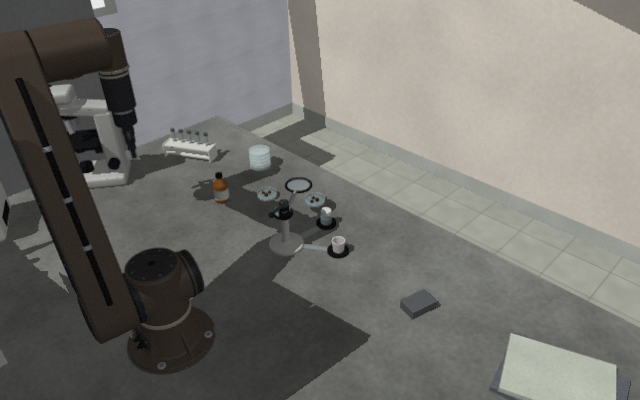

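View pics/wrist0.png

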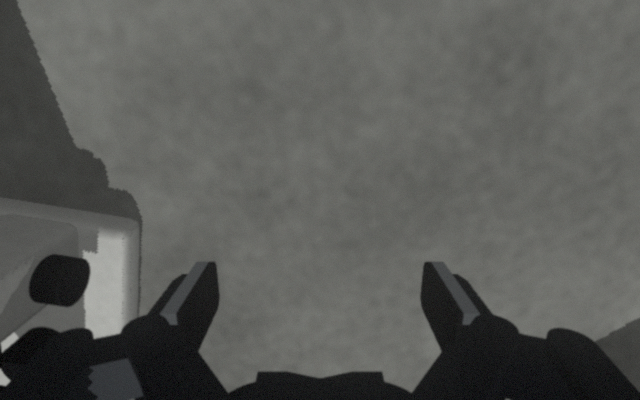

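The scene view shows the column at about (370,185), the lens at (367,237), the cup at (303,218), the jar at (322,252) and the small dish on a black plate at (391,272). The two bigger dishes stand on the bench at (348,305) and (434,312). I'll enlarge the two views and locate these points.

```bash
cat > h.py <<'E'
import numpy as np, cv2
from plant import arm
def ray(n,u,v):
    c=arm.calibration(n)
    p=cv2.undistortPoints(np.array([[[u,v]]],float),c["mtx"],c["dist_coeffs"])[0,0]
    R=np.array(c["R"]);t=np.array(c["t"])
    return -R.T@t, R.T@np.array([p[0],p[1],1.])
def onplane(n,u,v,z):
    o,d=ray(n,u,v); return o+d*(z-o[2])/d[2]
def proj(n,X):
    c=arm.calibration(n); r,_=cv2.Rodrigues(np.array(c["R"]))
    return cv2.projectPoints(np.array(X,float).reshape(-1,3),r,np.array(c["t"]),c["mtx"],c["dist_coeffs"])[0].reshape(-1,2)
def crop(n,img,x0,y0,x1,y1,s,out):
    cv2.imwrite(out,cv2.resize(img[y0:y1,x0:x1],None,fx=s,fy=s,interpolation=cv2.INTER_CUBIC))
E
python3 - <<'E'
from h import *
s=cv2.imread("pics/scene0.png");crop("",s,280,150,440,290,5,"pics/sc_c.png") if 0 else cv2.imwrite("pics/sc_c.png",cv2.resize(s[155:290,280:440],(800,675)[:2])[:600])
s2=cv2.imread("pics/side0.png");cv2.imwrite("pics/si_c.png",cv2.resize(s2[160:270,230:370],(763,600)))
for n,u,v,z in [("scene",391,275,.008),("scene",303,226,.008),("scene",322,262,.008),("scene",367,237,.13),("scene",370,180,.18),
 ("side",284,205,.18),("side",298,185,.13),("side",338,250,.008),("side",326,222,.008)]:
    print(n,u,v,onplane(n,u,v,z).round(3))
E
```

```text
scene 391 275 [0.612 0.219 0.008]
scene 303 226 [ 0.6   -0.077  0.008]
scene 322 262 [0.68  0.056 0.008]
scene 367 237 [0.65  0.166 0.13 ]
scene 370 180 [0.512 0.081 0.18 ]
side 284 205 [0.489 0.057 0.18 ]
side 298 185 [0.652 0.168 0.13 ]
side 338 250 [ 0.597 -0.081  0.008]
side 326 222 [0.68  0.057 0.008]
```

View pics/sc_c.png

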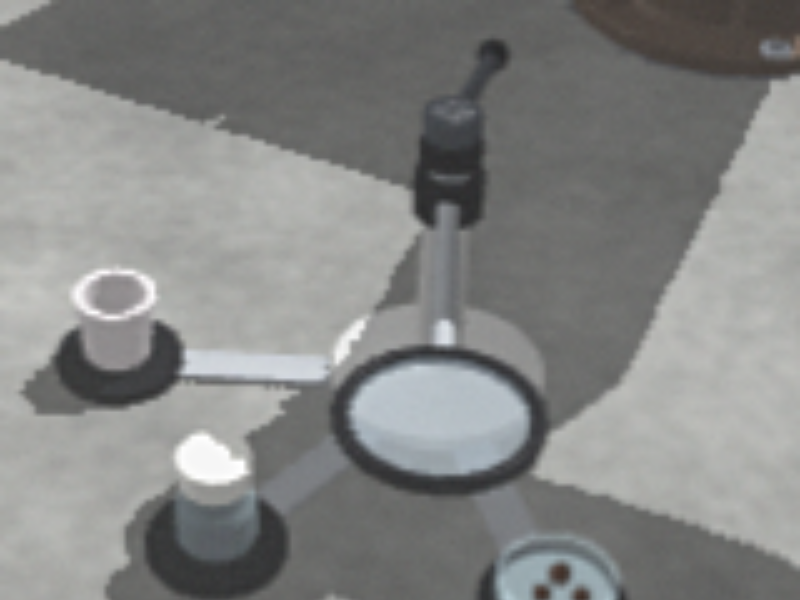

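View pics/si_c.png

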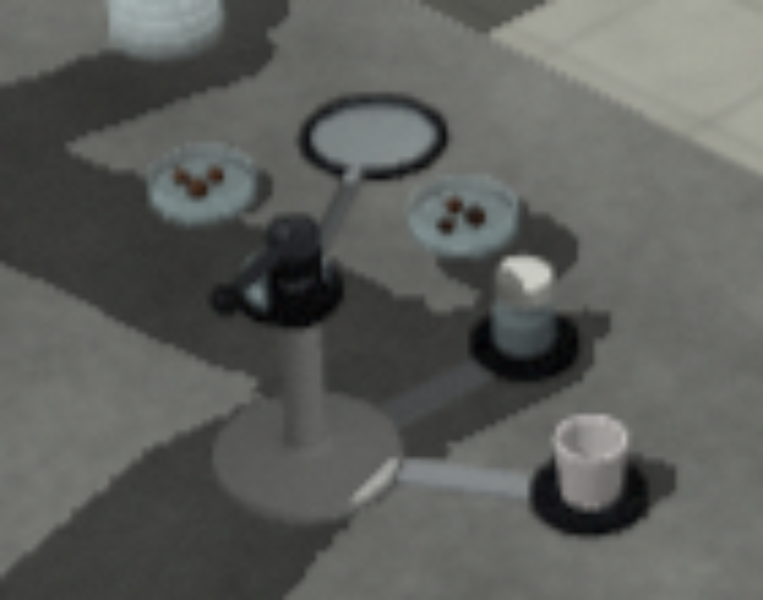

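The small dish with seeds stands on a black plate, at about (391,272) in the scene view. The two larger dishes have no plate under them. Next I'll measure the column axis, lens, plates, dish and knob more exactly.

Run:
```python
from h import *
from scipy.optimize import least_squares
s=cv2.imread("pics/scene0.png"); d=cv2.imread("pics/side0.png")
cv2.imwrite("pics/sc_d.png",cv2.resize(s[245:300,350:440],(800,489),interpolation=cv2.INTER_CUBIC))
for n,im,(x0,y0,x1,y1) in [("scene",s,(280,150,440,300)),("side",d,(260,160,370,270))]:
    m=(im.max(2)<48).astype(np.uint8)
    k=np.zeros_like(m);k[y0:y1,x0:x1]=m[y0:y1,x0:x1]
    cs,_=cv2.findContours(k,cv2.RETR_EXTERNAL,cv2.CHAIN_APPROX_NONE)
    for c in cs:
        if len(c)>20:
            e=cv2.fitEllipse(c); print(n,len(c),np.round(e[0],1),np.round(e[1],1),round(e[2],1),cv2.boundingRect(c),
             "z.008",onplane(n,*e[0],.008).round(4),"z.13",onplane(n,*e[0],.1345).round(4))
```

```text
side 62 [338. 250.] [14.  19.8] 90.2 (328, 244, 21, 14) z.008 [ 0.5965 -0.081   0.008 ] z.13 [ 0.4865 -0.1832  0.1345]
side 59 [326.  222.6] [13.1 19.3] 93.8 (316, 217, 21, 13) z.008 [0.6773 0.0544 0.008 ] z.13 [ 0.5582 -0.0631  0.1345]
side 73 [281.3 211.3] [17.6 22.6] 72.7 (268, 200, 25, 20) z.008 [0.6119 0.2226 0.008 ] z.13 [0.5002 0.0862 0.1345]
side 42 [291.  182.5] [18.5 39.5] 97.6 (297, 180, 15, 13) z.008 [0.7714 0.343  0.008 ] z.13 [0.6417 0.1929 0.1345]
side 31 [299.7 184.5] [15.1 28.7] 86.1 (285, 179, 8, 13) z.008 [0.7856 0.3072 0.008 ] z.13 [0.6542 0.1612 0.1345]
```

View pics/sc_d.png

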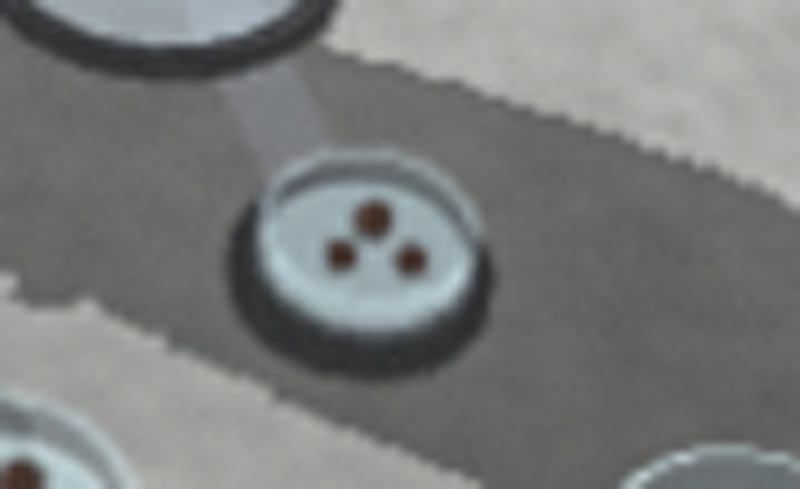

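Run:
```python
from h import *
from scipy.optimize import least_squares
for n,u,v,z in [("scene",391.7,271.7,.022),("scene",371,176,.18),("side",284.1,201.8,.18),("scene",368,238.5,.1345),("side",298.6,184.8,.1345),
 ("scene",280+490/5,155+52/5,.173),("side",230+225/5.45,160+298/5.45,.173)]:
    print(n,u,v,onplane(n,u,v,z).round(4))
pts=np.array([[.612,.219],[.5965,-.081],[.679,.0555]])
r=least_squares(lambda p:np.hypot(*(pts-p).T)-.18,[.5,.07]);print(r.x,r.fun)
```

```text
scene 391.7 271.7 [0.6133 0.2204 0.022 ]
scene 371 176 [0.4946 0.0732 0.18  ]
side 284.1 201.8 [0.5013 0.07   0.18  ]
scene 368 238.5 [0.6569 0.1736 0.1345]
side 298.6 184.8 [0.65   0.1624 0.1345]
scene 378.0 165.4 [0.4288 0.0533 0.173 ]
side 271.2844036697248 214.67889908256882 [0.4324 0.0539 0.173 ]
[0.50200616 0.07436236] [ 0.00171047  0.0018421  -0.00200391]
```

Estimates so far: column at about (0.500, 0.073), lens at bearing about 32°, and dish at bearing about 52°, r 0.18. So the arm needs to turn about 20° counter-clockwise. I'll move to a lookout over the stand with the gripper closing.

```bash
python3 -m handwheel '[{"hand":0,"dx":0.78,"dy":0.6},{"hand":0,"dx":0.78,"dy":0.6},{"hand":0,"dx":0.78,"dy":0.6},{"hand":0,"dx":0.78,"dy":0.6},{"hand":0,"dx":0.78,"dy":0.6},{"hand":0,"dx":0.78,"dy":0.6},{"hand":0,"dx":0.78,"dy":0.6},{"hand":0,"dx":0.78,"dy":0.6},{"hand":0,"dx":0.78,"dy":0.6},{"hand":0,"dx":0.78,"dy":0.6},{"hand":0,"dx":0.78,"dy":0.6},{"hand":0,"dx":0.78,"dy":0.6}]'
python3 - <<'E'
from h import *
st=arm.sense(); print(st["time"],st["position"],st["tool_rot"],st["gripper_width"])
E
```

```text
0.15 [0.27690631 0.61543158 0.40398238] [ 3.14031959e+00 -1.29717494e-04 -4.22877391e-01] 0.99660639560214invalid input
```

```bash
python3 -m handwheel '[{"hand":0,"dx":0.78,"dy":0.6,"dz":0,"yaw":0},{"hand":0,"dx":0.78,"dy":0.6,"dz":0,"yaw":0},{"hand":0,"dx":0.78,"dy":0.6,"dz":0,"yaw":0},{"hand":0,"dx":0.78,"dy":0.6,"dz":0,"yaw":0},{"hand":0,"dx":0.78,"dy":0.6,"dz":0,"yaw":0},{"hand":0,"dx":0.78,"dy":0.6,"dz":0,"yaw":0},{"hand":0,"dx":0.78,"dy":0.6,"dz":0,"yaw":0},{"hand":0,"dx":0.78,"dy":0.6,"dz":0,"yaw":0},{"hand":0,"dx":0.78,"dy":0.6,"dz":0,"yaw":0},{"hand":0,"dx":0.78,"dy":0.6,"dz":0,"yaw":0},{"hand":0,"dx":0.78,"dy":0.6,"dz":0,"yaw":0},{"hand":0,"dx":0.78,"dy":0.6,"dz":0,"yaw":0}]'
```

```text
time: 1.15
position: [0.5042, 0.1871, 0.4008]
tool_rot: [3.136, -0.0, -0.411]
contact_force: [0.9, 0.1, 0.3]
gripper_width: -0.0
```

```bash
cat >> h.py <<'E'
from scipy.spatial.transform import Rotation as Rn
def wpose():
    st=arm.sense(); return Rn.from_euler("xyz",st["tool_rot"]).as_matrix(), np.array(st["position"])
def wplane(pose,u,v,z):
    c=arm.calibration("wrist"); H=np.array(c["hand_eye"])
    p=cv2.undistortPoints(np.array([[[u,v]]],float),c["mtx"],c["dist_coeffs"])[0,0]
    R,t=pose; d=R@H[:3,:3]@np.array([p[0],p[1],1.]); o=R@H[:3,3]+t
    return o+d*(z-o[2])/d[2]
E
python3 - <<'E'
from h import *
import pickle
P=wpose(); p,d=arm.read_camera("wrist"); print(arm.sense()["qvel"].round(3))
pickle.dump(P,open("pics/w1.pkl","wb")); cv2.imwrite("pics/w1.png",p[:,:,::-1])
E
```

```text
[ 0.09  -0.003 -0.013 -0.012  0.001 -0.165]
```

View pics/w1.png

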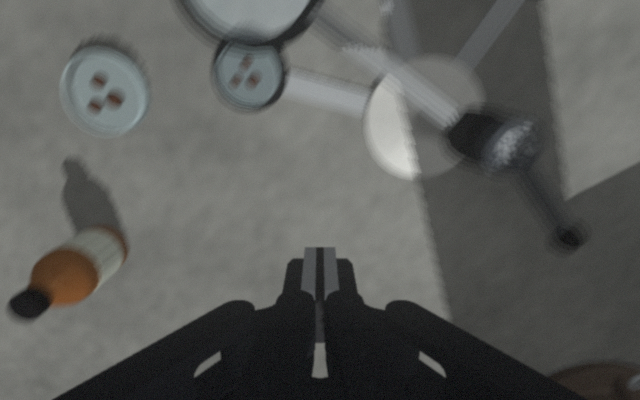

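The wrist view is blurred because the arm was still settling. I'll take it again.

Run:
```python
from h import *
import pickle
arm.read_camera("wrist");
P=wpose(); print(P[1],arm.sense()["qvel"].round(3)); p,d=arm.read_camera("wrist")
pickle.dump(P,open("pics/w2.pkl","wb")); cv2.imwrite("pics/w2.png",p[:,:,::-1])
```

```text
[0.50530047 0.18462076 0.40050607] [ 0.076  0.001  0.002 -0.013  0.008 -0.088]
```

View pics/w2.png

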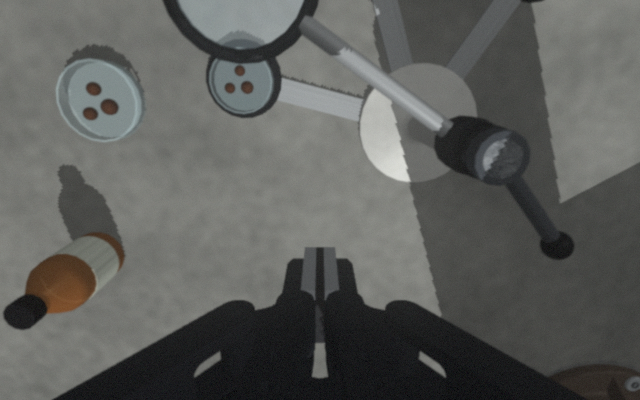

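The wrist view is sharp now. It shows the foot at about (419,122), column top at (504,156), knob at (557,246), plate2 with the small dish at (245,80), and the bar running from (330,40) to (440,122).

Run:
```python
from h import *
import pickle
P=pickle.load(open("pics/w2.pkl","rb"))
for nm,u,v,z in [("foot",419,122,.016),("coltop",506,155,.18),("plate2",244.5,81,.008),("dish rim",243.5,80,.022),("knob",557,246,.173),("bar a",345,49,.13),("bar b",425,110,.13)]:
    print(nm,wplane(P,u,v,z).round(4))
s=cv2.imread("pics/w2.png");cv2.imwrite("pics/w2c.png",cv2.resize(s[0:200,160:420],(780,600),interpolation=cv2.INTER_CUBIC))
```

```text
foot [0.504  0.0736 0.016 ]
coltop [0.5013 0.0723 0.18  ]
plate2 [0.6091 0.2153 0.008 ]
dish rim [0.609  0.2134 0.022 ]
knob [0.4295 0.0548 0.173 ]
bar a [0.5895 0.1273 0.13  ]
bar b [0.5332 0.093  0.13  ]
```

View pics/w2c.png

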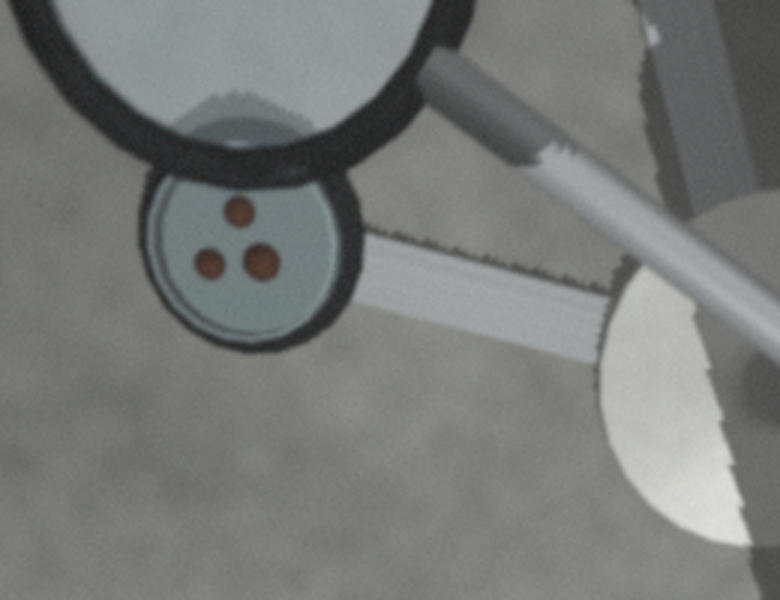

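The measurements agree: column at (0.502, 0.073), bar bearing 31.3°, dish bearing about 52.7°. I'll go to a point on the clockwise side of the bar and turn so the finger's face meets it.

```bash
python3 -m handwheel '[{"hand":0,"dx":0.8,"dy":0.32,"dz":0,"yaw":0},{"hand":0,"dx":0.8,"dy":0.32,"dz":0,"yaw":0},{"hand":0,"dx":0.8,"dy":0.32,"dz":0,"yaw":0},{"hand":0,"dx":0.8,"dy":0.32,"dz":0,"yaw":0},{"hand":0,"dx":0,"dy":0,"dz":0,"yaw":1},{"hand":0,"dx":0,"dy":0,"dz":0,"yaw":1},{"hand":0,"dx":0,"dy":0,"dz":0,"yaw":1},{"hand":0,"dx":0,"dy":0,"dz":0,"yaw":0},{"hand":0,"dx":0,"dy":0,"dz":0,"yaw":0}]'
```

```text
time: 2.05
position: [0.6044, 0.0904, 0.3983]
tool_rot: [3.134, 0.0, -0.732]
contact_force: [-0.4, -0.2, 0.6]
gripper_width: 0.001
```

```bash
python3 -m handwheel '[{"hand":0,"dx":0,"dy":0,"dz":0.8,"yaw":0},{"hand":0,"dx":0,"dy":0,"dz":0.9,"yaw":0},{"hand":0,"dx":0,"dy":0,"dz":0.6,"yaw":0},{"hand":0,"dx":0,"dy":0,"dz":0.2,"yaw":0},{"hand":0,"dx":0,"dy":0,"dz":0,"yaw":0},{"hand":0,"dx":0,"dy":0,"dz":0,"yaw":0}]'
python3 - <<'E'
from h import *
p,_=arm.read_camera("scene"); cv2.imwrite("pics/s3.png",cv2.resize(p[130:290,270:450,::-1],(675,600),interpolation=cv2.INTER_CUBIC))
E
```

```text
time: 2.55
position: [0.6037, 0.0949, 0.2982]
tool_rot: [3.139, -0.002, -0.706]
contact_force: [0.4, 0.3, 0.0]
gripper_width: 0.003
```

View pics/s3.png

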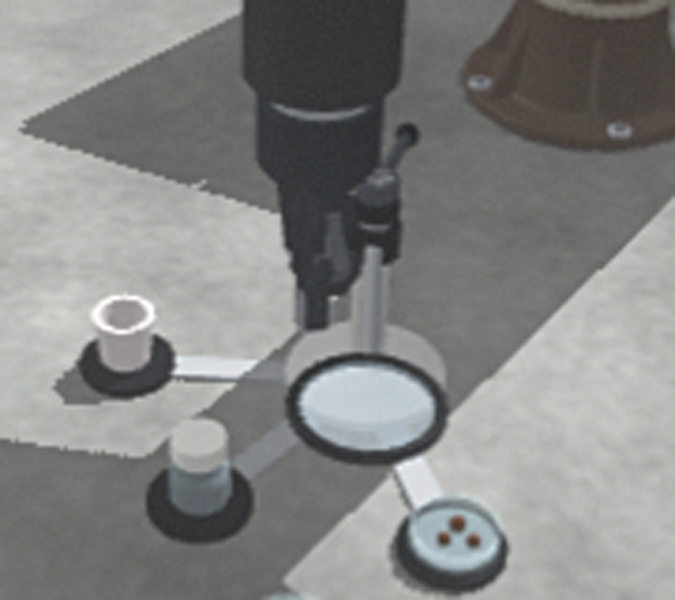

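The finger is down between the bar and the cup side, 34 mm from the bar. I'll lower it a little more and begin pushing.

```bash
python3 -m handwheel '[{"hand":0,"dx":0,"dy":0,"dz":0.22,"yaw":0},{"hand":0,"dx":-0.2,"dy":-0.05,"dz":0,"yaw":0},{"hand":0,"dx":-0.2,"dy":-0.05,"dz":0,"yaw":0},{"hand":0,"dx":-0.2,"dy":-0.05,"dz":0,"yaw":0},{"hand":0,"dx":-0.2,"dy":-0.05,"dz":0,"yaw":0},{"hand":0,"dx":-0.2,"dy":-0.05,"dz":0,"yaw":0},{"hand":0,"dx":0,"dy":0,"dz":0,"yaw":0},{"hand":0,"dx":0,"dy":0,"dz":0,"yaw":0}]'
python3 - <<'E'
from h import *
p,_=arm.read_camera("scene"); cv2.imwrite("pics/s4.png",cv2.resize(p[130:290,270:450,::-1],(675,600),interpolation=cv2.INTER_CUBIC))
E
```

```text
time: 3.27
position: [0.5784, 0.1332, 0.295]
tool_rot: [-3.136, -0.007, -0.703]
contact_force: [-1.0, -0.5, 0.1]
gripper_width: -0.0
```

View pics/s4.png

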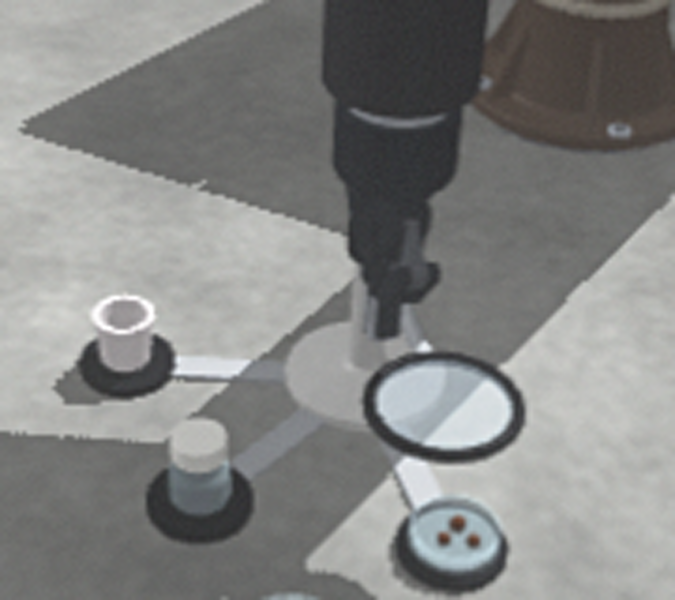

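The bar has turned. The lens is now at about (388,238) in scene pixels. I'll work out how much of the turn remains.

Run:
```python
from h import *
import time
C=np.array([.502,.073])
s=arm.sense();print(s["position"],s["qvel"].round(3))
for u,v in [(388.2,238.3),(368,238.5)]:
    L=onplane("scene",u,v,.1345); d=L[:2]-C; print(L,np.hypot(*d),np.degrees(np.arctan2(d[1],d[0])))
for b in (31.3,50,52.7,55):
    b=np.radians(b);X=[C[0]+.18*np.cos(b),C[1]+.18*np.sin(b),.1345];print(proj("scene",X))
D=onplane("scene",391.7,271.7,.022)[:2]-C;print("dish",np.degrees(np.arctan2(D[1],D[0])),np.hypot(*D))
```

```text
[0.57850589 0.13310822 0.29507444] [-0.014  0.007  0.005  0.002  0.002  0.007]
[0.62875853 0.20929037 0.1345    ] 0.18612573719559083 47.07526111315047
[0.65688076 0.17364627 0.1345    ] 0.18470983170406935 33.01704881724686
[[365.61860507 236.97680683]]
[[391.35463171 236.01337889]]
[[394.88538061 235.4188414 ]]
[[397.82921239 234.82588109]]
dish 52.94331598782735 0.1847261282017521
```

```bash
python3 -m handwheel '[{"hand":0,"dx":-0.1,"dy":0,"dz":0,"yaw":0},{"hand":0,"dx":-0.1,"dy":0,"dz":0,"yaw":0},{"hand":0,"dx":0,"dy":0,"dz":0,"yaw":0},{"hand":0,"dx":0,"dy":0,"dz":0,"yaw":0}]'
python3 - <<'E'
from h import *
import pickle
p,_=arm.read_camera("scene"); q,_=arm.read_camera("side")
P=wpose(); w,_=arm.read_camera("wrist"); pickle.dump(P,open("pics/w5.pkl","wb"))
print(P[1])
a=cv2.resize(p[200:290,340:440,::-1],(660,594),interpolation=cv2.INTER_CUBIC)
cv2.imwrite("pics/s5.png",a); cv2.imwrite("pics/w5.png",w[:,:,::-1]); cv2.imwrite("pics/d5.png",cv2.resize(q[150:260,230:370,::-1],(763,600),interpolation=cv2.INTER_CUBIC))
E
```

```text
time: 3.65
position: [0.5723, 0.1387, 0.2953]
tool_rot: [-3.134, -0.008, -0.704]
contact_force: [0.4, -0.7, 0.0]
gripper_width: -0.002
[0.57238696 0.13859013 0.29523753]
```

View pics/s5.png

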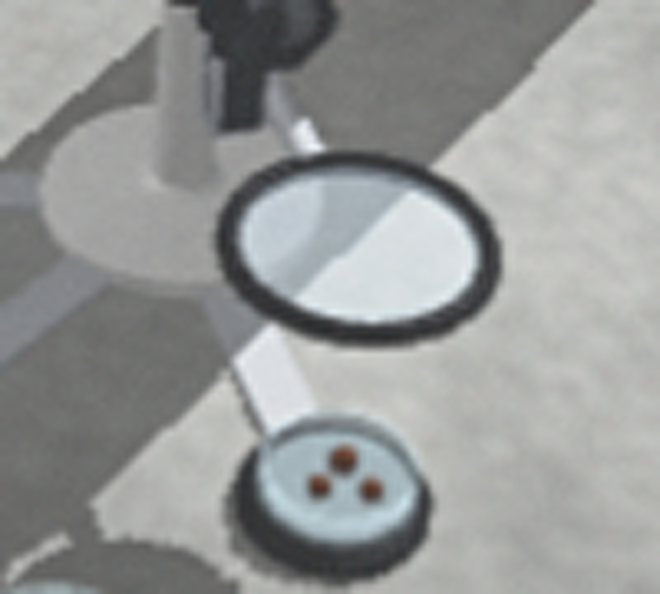

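View pics/w5.png

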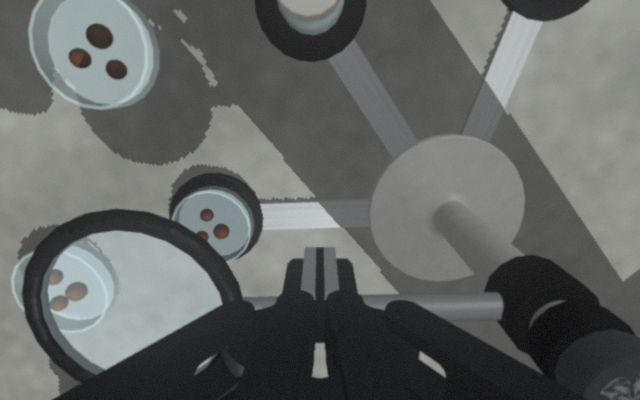

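View pics/d5.png

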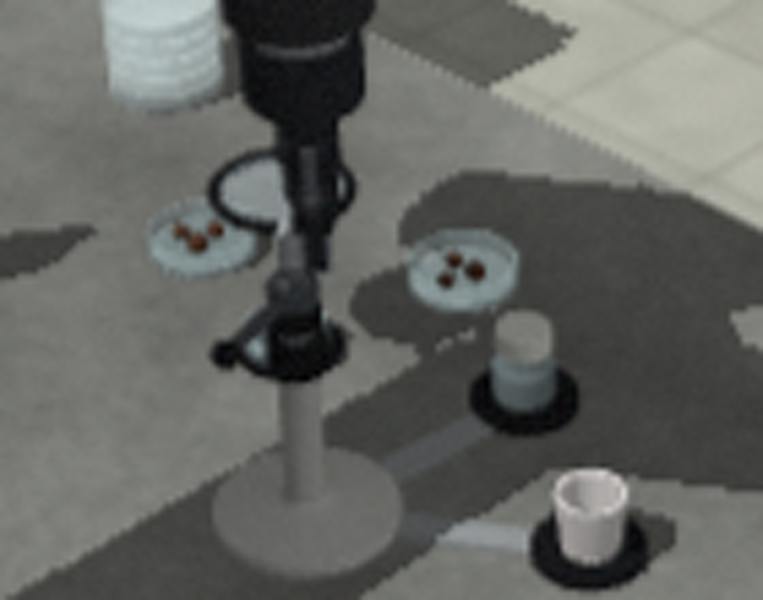

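Run:
```python
from h import *
import pickle
C=np.array([.502,.073])
def b(X): d=X[:2]-C; return X.round(4),np.hypot(*d).round(4),np.degrees(np.arctan2(d[1],d[0])).round(1)
print("scene lens",b(onplane("scene",394.4,237.6,.1345)))
print("side lens",b(onplane("side",281.7,184.9,.1345)))
P=pickle.load(open("pics/w5.pkl","rb"))
p=wplane(P,265,309,.13);q=wplane(P,470,307,.13); d=p-q
print("bar",b(p),b(q),np.degrees(np.arctan2(d[1],d[0])))
print("dish",b(wplane(P,213.5,222,.022)))
print("plate2",b(wplane(P,216,216,.008)),"foot",b(wplane(P,448,208,.016)))
```

```text
scene lens (array([0.6182, 0.2191, 0.1345]), np.float64(0.1867), np.float64(51.5))
side lens (array([0.608 , 0.2053, 0.1345]), np.float64(0.1696), np.float64(51.3))
bar (array([0.5767, 0.1685, 0.13  ]), np.float64(0.1212), np.float64(52.0)) (array([0.5185, 0.0979, 0.13  ]), np.float64(0.0298), np.float64(56.4)) 50.53809682659636
dish (array([0.612 , 0.2106, 0.022 ]), np.float64(0.1762), np.float64(51.4))
plate2 (array([0.6131, 0.2126, 0.008 ]), np.float64(0.1784), np.float64(51.5)) foot (array([0.5059, 0.0712, 0.016 ]), np.float64(0.0043), np.float64(-25.4))
```

Lens and dish now agree to within about 1.5°. I'll back off, rise, and look straight down through the lens to check.

```bash
python3 -m handwheel '[{"hand":0,"dx":0.3,"dy":0,"dz":0,"yaw":0},{"hand":0,"dx":0.3,"dy":0,"dz":0,"yaw":0},{"hand":0,"dx":0,"dy":0,"dz":-0.9,"yaw":0},{"hand":0,"dx":0,"dy":0,"dz":-0.9,"yaw":0},{"hand":0,"dx":0,"dy":0,"dz":-0.9,"yaw":0},{"hand":0,"dx":-0.75,"dy":-0.52,"dz":0,"yaw":0},{"hand":0,"dx":-0.75,"dy":-0.52,"dz":0,"yaw":0},{"hand":0,"dx":-0.75,"dy":-0.52,"dz":0,"yaw":0},{"hand":0,"dx":-0.75,"dy":-0.52,"dz":0,"yaw":0},{"hand":0,"dx":0,"dy":0,"dz":0,"yaw":0},{"hand":0,"dx":0,"dy":0,"dz":0,"yaw":0},{"hand":0,"dx":0,"dy":0,"dz":0,"yaw":0}]'
python3 - <<'E'
from h import *
import pickle
P=wpose(); w,_=arm.read_camera("wrist"); pickle.dump(P,open("pics/w6.pkl","wb"))
cv2.imwrite("pics/w6.png",w[:,:,::-1])
c=arm.calibration("wrist");H=np.array(c["hand_eye"]);R,t=P
o=R@H[:3,3]+t; X=(R@H[:3,:3]).T@np.array([0,0,-1.]); print("cam",o,"nadir px",(c["mtx"]@(X/X[2]))[:2],P[1],arm.sense()["tool_rot"])
E
```

```text
time: 4.8
position: [0.5613, 0.2609, 0.4079]
tool_rot: [-3.135, -0.007, -0.714]
contact_force: [-0.0, 0.2, -0.3]
gripper_width: 0.002
cam [0.62050683 0.21014006 0.37771093] nadir px [321.27857996  88.75893826] [0.56128064 0.26090219 0.40790697] [-3.13567758 -0.00706318 -0.71411333]
```

View pics/w6.png

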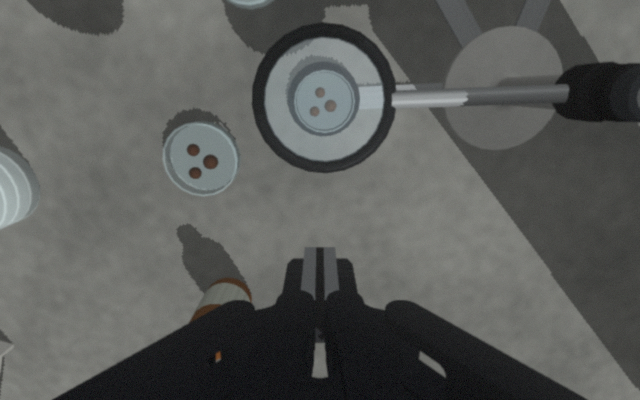

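Almost straight above, the dish (about (323,100)) lies well inside the lens ring (about (325,97)). I'll measure it.

Run:
```python
from h import *
import pickle
P=pickle.load(open("pics/w6.pkl","rb")); s=cv2.imread("pics/w6.png")
m=(s.max(2)<55).astype(np.uint8); m[190:]=0;m[:,:240]=0;m[:,400:]=0
cs,h=cv2.findContours(m,cv2.RETR_CCOMP,cv2.CHAIN_APPROX_NONE)
for c in cs:
    if len(c)>150:
        e=cv2.fitEllipse(cv2.convexHull(c)); print(len(c),e, wplane(P,*e[0],.13))
cv2.imwrite("pics/w6c.png",cv2.resize(s[15:180,240:410],(618,600),interpolation=cv2.INTER_CUBIC))
```

```text
421 ((323.481201171875, 96.9145736694336), (143.35049438476562, 149.55624389648438), 179.4593963623047) [0.61554497 0.21244274 0.13      ]
356 ((323.9174499511719, 99.00125885009766), (123.48267364501953, 127.75008392333984), 5.231780052185059) [0.61431461 0.21310856 0.13      ]
```

View pics/w6c.png

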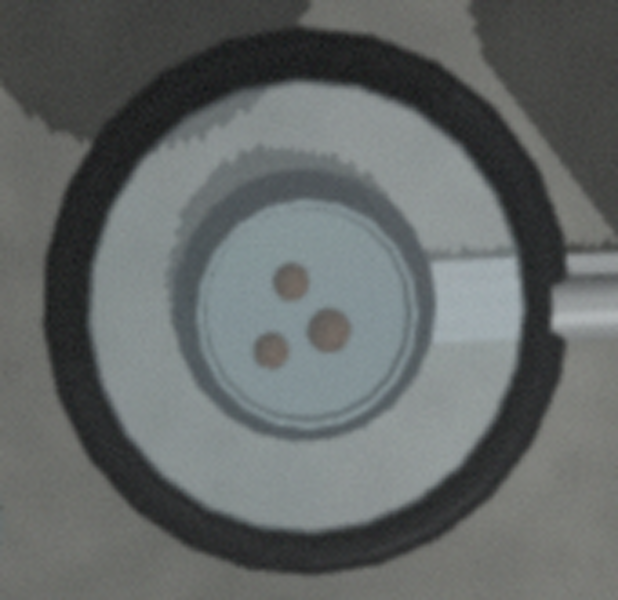

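Run:
```python
from h import *
import pickle
P=pickle.load(open("pics/w6.pkl","rb"))
D=wplane(P,324.3,101.1,.020);L=wplane(P,323.7,98,.132)
e=D-L; b=np.radians(52); print(D,L,e, "radial",e[0]*np.cos(b)+e[1]*np.sin(b),"tang ccw",-e[0]*np.sin(b)+e[1]*np.cos(b))
# sensitivity to 0.5deg tool tilt
```

```text
[0.60980807 0.21543888 0.02      ] [0.6149543  0.21277156 0.132     ] [-0.00514623  0.00266732 -0.112     ] radial -0.0010664542334965824 tang ccw 0.00569744944100875
```

The dish is still about 5–6 mm further counter-clockwise than the lens, inside the tolerance but worth correcting. I'll go back for about 3 mm more push at mid-bar.

```bash
python3 -m handwheel '[{"hand":0,"dx":0.72,"dy":0.52,"dz":0,"yaw":0},{"hand":0,"dx":0.72,"dy":0.52,"dz":0,"yaw":0},{"hand":0,"dx":0.72,"dy":0.52,"dz":0,"yaw":0},{"hand":0,"dx":0.72,"dy":0.52,"dz":0,"yaw":0},{"hand":0,"dx":0,"dy":0,"dz":0,"yaw":0},{"hand":0,"dx":0,"dy":0,"dz":0,"yaw":0},{"hand":0,"dx":0,"dy":0,"dz":0,"yaw":0}]'
```

```text
time: 5.43
position: [0.5972, 0.1085, 0.4069]
tool_rot: [-3.138, -0.007, -0.721]
contact_force: [1.1, -0.2, 0.2]
gripper_width: -0.003
```

```bash
python3 -m handwheel '[{"hand":0,"dx":0,"dy":0,"dz":0.9,"yaw":0},{"hand":0,"dx":0,"dy":0,"dz":0.9,"yaw":0},{"hand":0,"dx":0,"dy":0,"dz":0.8,"yaw":0},{"hand":0,"dx":0,"dy":0,"dz":0.1,"yaw":0},{"hand":0,"dx":-0.3,"dy":0,"dz":0,"yaw":0},{"hand":0,"dx":-0.3,"dy":0,"dz":0,"yaw":0},{"hand":0,"dx":0,"dy":0,"dz":0,"yaw":0},{"hand":0,"dx":0,"dy":0,"dz":0,"yaw":0}]'
```

```text
time: 6.1
position: [0.5807, 0.1268, 0.3013]
tool_rot: [-3.131, -0.012, -0.72]
contact_force: [1.0, 0.4, 0.4]
gripper_width: -0.001
```

```bash
python3 -m handwheel '[{"hand":0,"dx":0,"dy":0,"dz":0.2,"yaw":0},{"hand":0,"dx":-0.15,"dy":0,"dz":0.05,"yaw":0},{"hand":0,"dx":-0.1,"dy":0,"dz":0,"yaw":0},{"hand":0,"dx":-0.1,"dy":0,"dz":0,"yaw":0},{"hand":0,"dx":0,"dy":0,"dz":0,"yaw":0},{"hand":0,"dx":0,"dy":0,"dz":0,"yaw":0}]'
```

```text
time: 6.6
position: [0.5699, 0.1385, 0.2951]
tool_rot: [-3.124, -0.015, -0.718]
contact_force: [1.5, -1.1, -0.8]
gripper_width: -0.001
```

```bash
python3 -m handwheel '[{"hand":0,"dx":-0.04,"dy":0,"dz":0,"yaw":0},{"hand":0,"dx":0,"dy":0,"dz":0,"yaw":0},{"hand":0,"dx":0,"dy":0,"dz":0,"yaw":0}]'
```

```text
time: 6.85
position: [0.5688, 0.1394, 0.2953]
tool_rot: [-3.124, -0.015, -0.718]
contact_force: [-0.4, 0.1, 0.4]
gripper_width: -0.004
```

```bash
python3 -m handwheel '[{"hand":0,"dx":0.3,"dy":0,"dz":0,"yaw":0},{"hand":0,"dx":0.3,"dy":0,"dz":0,"yaw":0},{"hand":0,"dx":0,"dy":0,"dz":-0.9,"yaw":0},{"hand":0,"dx":0,"dy":0,"dz":-0.9,"yaw":0},{"hand":0,"dx":0,"dy":0,"dz":-0.9,"yaw":0},{"hand":0,"dx":-0.75,"dy":-0.52,"dz":0,"yaw":0},{"hand":0,"dx":-0.75,"dy":-0.52,"dz":0,"yaw":0},{"hand":0,"dx":-0.75,"dy":-0.52,"dz":0,"yaw":0},{"hand":0,"dx":-0.75,"dy":-0.52,"dz":0,"yaw":0},{"hand":0,"dx":0,"dy":0,"dz":0,"yaw":0},{"hand":0,"dx":0,"dy":0,"dz":0,"yaw":0},{"hand":0,"dx":0,"dy":0,"dz":0,"yaw":0}]'
python3 - <<'E'
from h import *
import pickle
P=wpose(); w,_=arm.read_camera("wrist"); pickle.dump(P,open("pics/w7.pkl","wb"))
s=w[:,:,::-1].copy(); cv2.imwrite("pics/w7.png",s)
m=(s.max(2)<55).astype(np.uint8); m[190:]=0;m[:,:240]=0;m[:,420:]=0
cs,h=cv2.findContours(m,cv2.RETR_CCOMP,cv2.CHAIN_APPROX_NONE)
for c in cs:
    if len(c)>150:
        e=cv2.fitEllipse(cv2.convexHull(c)); print(len(c),e, wplane(P,*e[0],.13))
cv2.imwrite("pics/w7c.png",cv2.resize(s[15:180,240:410],(618,600),interpolation=cv2.INTER_CUBIC))
E
```

```text
time: 7.85
position: [0.5578, 0.2621, 0.4086]
tool_rot: [-3.124, -0.014, -0.727]
contact_force: [0.5, 0.3, 0.8]
gripper_width: 0.002
413 ((325.2556457519531, 100.58970642089844), (142.08416748046875, 148.07913208007812), 178.62527465820312) [0.61238268 0.21474549 0.13      ]
351 ((325.6645812988281, 102.56542205810547), (122.3850326538086, 126.42825317382812), 6.432182312011719) [0.61121565 0.21539987 0.13      ]
```

View pics/w7c.png

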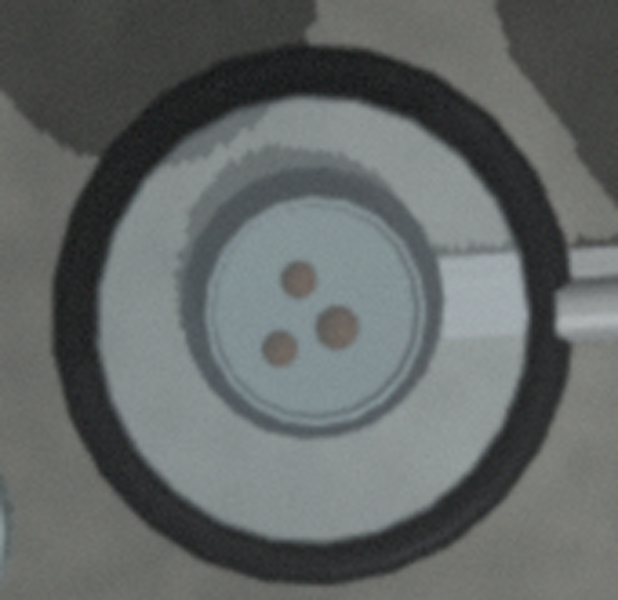

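Run:
```python
from h import *
import pickle
P=pickle.load(open("pics/w7.pkl","rb"))
D=wplane(P,326.8,100.8,.020);L=wplane(P,325.4,101.5,.132)
e=D-L; b=np.radians(52); print(D,L,e, "radial",e[0]*np.cos(b)+e[1]*np.sin(b),"tang ccw",-e[0]*np.sin(b)+e[1]*np.cos(b))
s=arm.sense(); R,t=wpose(); 
print(R.round(3),"tip",t+R@[0,0,.173])
# knob
C=np.array([.503,.0725]); k=np.array([.4305,.0545]); print(np.degrees(np.arctan2(*(k-C)[::-1]))%360)
```

```text
[0.6093101 0.2155405 0.02     ] [0.61190435 0.21503394 0.132     ] [-0.00259424  0.00050656 -0.112     ] radial -0.001198000148266272 tang ccw 0.002356163703037015
[[ 0.746 -0.665  0.022]
 [-0.665 -0.747  0.004]
 [ 0.014 -0.018 -1.   ]] tip [0.5617488  0.26234511 0.23560087]
193.94323092055367
```

The lens is centred over the dish to about 2.5 mm. On to the lever: go over to the robot-right side of the knob, staying high.

```bash
python3 -m handwheel '[{"hand":0,"dx":0.24,"dy":0.82,"dz":0,"yaw":0},{"hand":0,"dx":0.24,"dy":0.82,"dz":0,"yaw":0},{"hand":0,"dx":0.24,"dy":0.82,"dz":0,"yaw":0},{"hand":0,"dx":0.24,"dy":0.82,"dz":0,"yaw":0},{"hand":0,"dx":0.24,"dy":0.82,"dz":0,"yaw":0},{"hand":0,"dx":0.24,"dy":0.82,"dz":0,"yaw":0},{"hand":0,"dx":0.24,"dy":0.82,"dz":0,"yaw":0},{"hand":0,"dx":0.24,"dy":0.8,"dz":0,"yaw":0},{"hand":0,"dx":0,"dy":0,"dz":0,"yaw":0},{"hand":0,"dx":0,"dy":0,"dz":0,"yaw":0}]'
python3 -m handwheel '[{"hand":0,"dx":0,"dy":0,"dz":0,"yaw":-1},{"hand":0,"dx":0,"dy":0,"dz":0,"yaw":-1},{"hand":0,"dx":0,"dy":0,"dz":0,"yaw":-1},{"hand":0,"dx":0,"dy":0,"dz":0,"yaw":-0.5},{"hand":0,"dx":0,"dy":0,"dz":0,"yaw":0},{"hand":0,"dx":0,"dy":0,"dz":0,"yaw":0}]'
python3 - <<'E'
from h import *
import pickle
P=wpose(); w,_=arm.read_camera("wrist"); pickle.dump(P,open("pics/w8.pkl","wb"))
cv2.imwrite("pics/w8.png",w[:,:,::-1]); R,t=P; print(t,"tip",t+R@[0,0,.173],R.round(3))
E
```

```text
time: 8.73
position: [0.4355, -0.0049, 0.4029]
tool_rot: [-3.127, -0.015, -0.741]
contact_force: [-0.4, 1.0, 1.2]
gripper_width: -0.001
time: 9.23
position: [0.4361, -0.0085, 0.4037]
tool_rot: [-3.133, -0.02, -0.367]
contact_force: [0.6, 0.8, -0.7]
gripper_width: 0.0
[ 0.43614512 -0.0084786   0.40371248] tip [ 0.43992097 -0.00833918  0.23075375] [[ 0.933 -0.358  0.022]
 [-0.358 -0.934  0.001]
 [ 0.02  -0.009 -1.   ]]
```

View pics/w8.png

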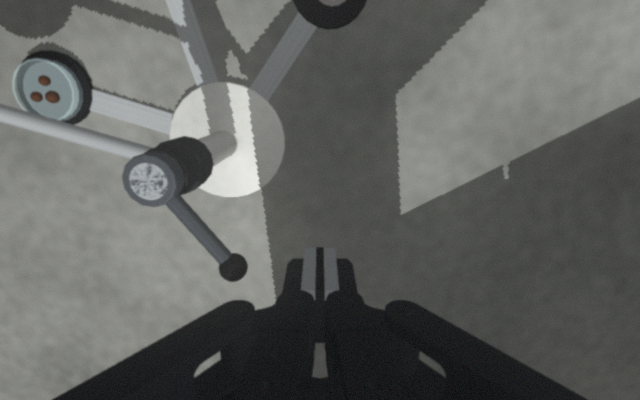

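Run:
```python
from h import *
import pickle
P=pickle.load(open("pics/w8.pkl","rb"))
k=wplane(P,232.5,267.5,.173);c=wplane(P,150.5,179,.18);f=wplane(P,227,139,.016)
d=(k-c)[:2];print(k,c,f,np.hypot(*d),np.degrees(np.arctan2(d[1],d[0]))%360)
p,d=arm.read_camera("wrist"); print(wpose()[1])
```

```text
[0.43053225 0.05510875 0.173     ] [0.50094324 0.07215306 0.18      ] [0.50279542 0.06999867 0.016     ] 0.07244457886235373 193.60776142710893
[ 0.43605585 -0.00837193  0.40364213]
```

Knob measured again at (0.4305, 0.055), radius 72 mm, which matches the spec. The fingertip is 63 mm to its right, so I'll descend beside it.

```bash
python3 -m handwheel '[{"hand":0,"dx":0,"dy":0,"dz":0.7,"yaw":0},{"hand":0,"dx":0,"dy":0,"dz":0.7,"yaw":0},{"hand":0,"dx":0,"dy":0,"dz":0.3,"yaw":0},{"hand":0,"dx":0,"dy":0,"dz":0,"yaw":0},{"hand":0,"dx":0,"dy":0,"dz":0,"yaw":0}]'
python3 - <<'E'
from h import *
R,t=wpose(); print("tip",t+R@[0,0,.173])
E
```

```text
time: 9.75
position: [0.4389, -0.008, 0.3348]
tool_rot: [-3.131, -0.023, -0.374]
contact_force: [0.2, 1.1, 0.2]
gripper_width: -0.001
tip [ 0.44322804 -0.00777527  0.1618611 ]
```

```bash
python3 -m handwheel '[{"hand":0,"dx":-0.15,"dy":-0.26,"dz":0.1,"yaw":0},{"hand":0,"dx":-0.15,"dy":-0.26,"dz":0,"yaw":0},{"hand":0,"dx":-0.15,"dy":-0.26,"dz":0,"yaw":0},{"hand":0,"dx":0,"dy":0,"dz":0,"yaw":0},{"hand":0,"dx":0,"dy":0,"dz":0,"yaw":0}]'
python3 - <<'E'
from h import *
R,t=wpose(); print("tip",t+R@[0,0,.173])
p,_=arm.read_camera("side"); cv2.imwrite("pics/d9.png",cv2.resize(p[160:270,230:370,::-1],(763,600),interpolation=cv2.INTER_CUBIC))
p,_=arm.read_camera("wrist"); cv2.imwrite("pics/w9.png",p[:,:,::-1])
E
```

```text
time: 10.17
position: [0.4352, 0.0293, 0.335]
tool_rot: [-3.128, -0.027, -0.377]
contact_force: [-0.7, 0.1, -0.2]
gripper_width: 0.003
tip [0.44034004 0.02978774 0.16202863]
```

View pics/w9.png

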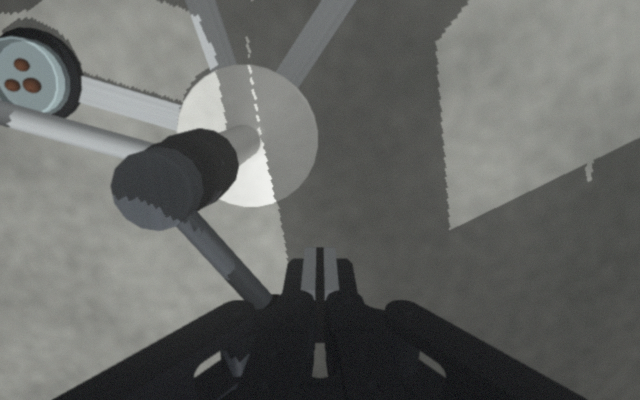

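View pics/d9.png

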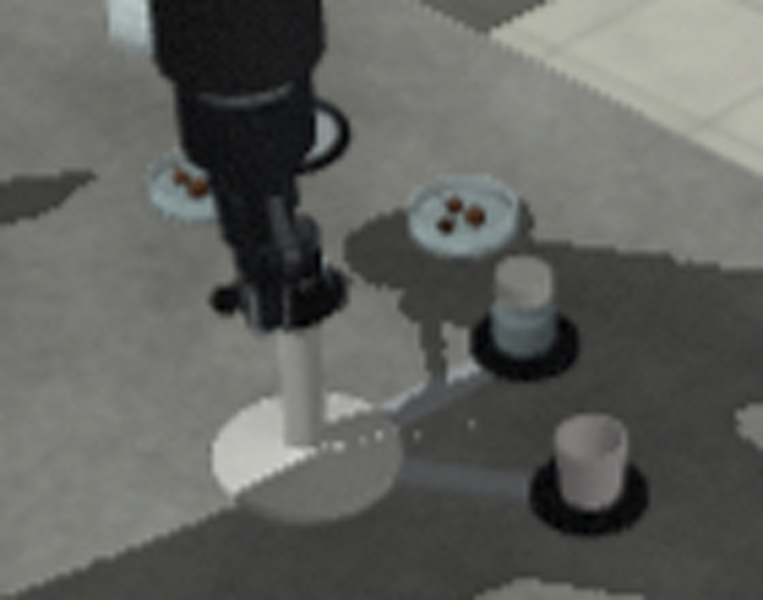

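The finger is just about touching the knob, with no force reading yet. Push towards +y.

```bash
python3 -m handwheel '[{"hand":0,"dx":-0.05,"dy":-0.12,"dz":0.1,"yaw":0},{"hand":0,"dx":-0.06,"dy":-0.16,"dz":0,"yaw":0},{"hand":0,"dx":-0.06,"dy":-0.16,"dz":0,"yaw":0},{"hand":0,"dx":-0.06,"dy":-0.16,"dz":0,"yaw":0},{"hand":0,"dx":-0.06,"dy":-0.16,"dz":0,"yaw":0},{"hand":0,"dx":0,"dy":0,"dz":0,"yaw":0},{"hand":0,"dx":0,"dy":0,"dz":0,"yaw":0}]'
python3 - <<'E'
from h import *
R,t=wpose(); print("tip",t+R@[0,0,.173])
p,_=arm.read_camera("side"); cv2.imwrite("pics/d10.png",cv2.resize(p[160:270,230:370,::-1],(763,600),interpolation=cv2.INTER_CUBIC))
p,_=arm.read_camera("scene"); cv2.imwrite("pics/s10.png",cv2.resize(p[130:290,270:450,::-1],(675,600),interpolation=cv2.INTER_CUBIC))
E
```

```text
time: 10.85
position: [0.4353, 0.063, 0.3306]
tool_rot: [-3.131, -0.025, -0.381]
contact_force: [-0.4, -1.9, 0.9]
gripper_width: -0.003
tip [0.44009052 0.06305782 0.15762887]
```

View pics/s10.png

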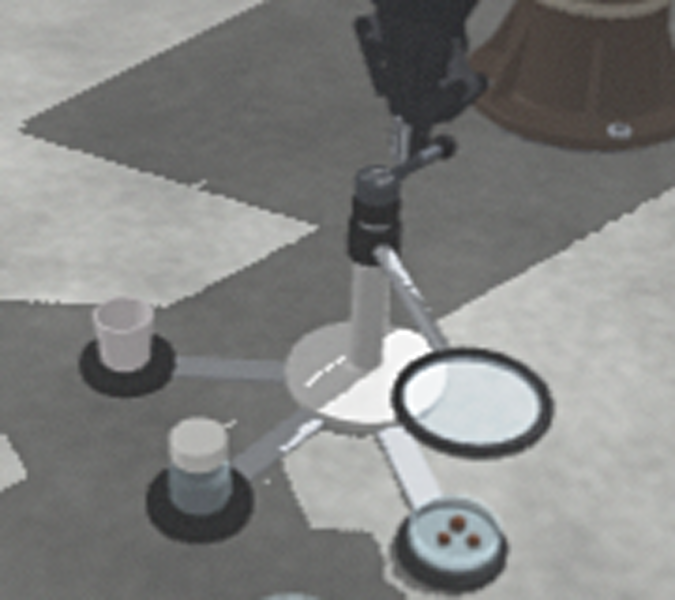

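View pics/d10.png

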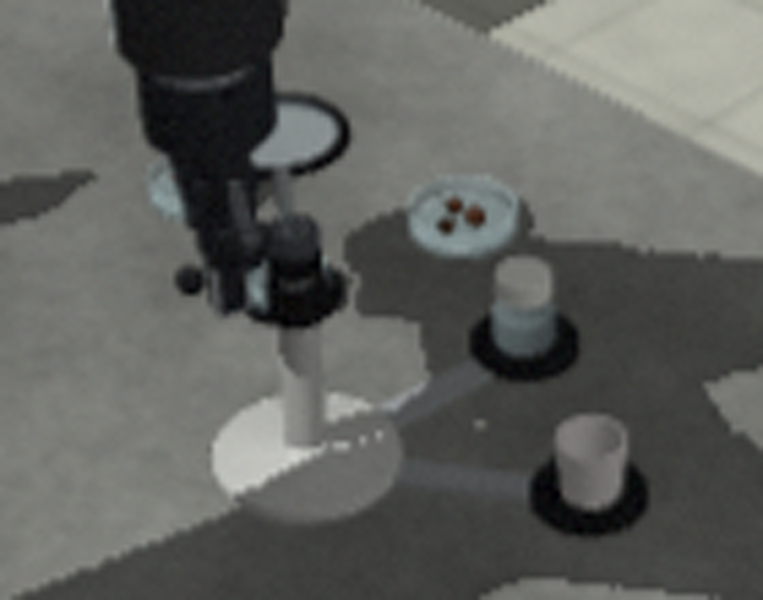

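The lever is turning and the lens has stayed put. Keep pushing.

```bash
python3 -m handwheel '[{"hand":0,"dx":-0.06,"dy":-0.17,"dz":0,"yaw":0},{"hand":0,"dx":-0.05,"dy":-0.17,"dz":0,"yaw":0},{"hand":0,"dx":-0.05,"dy":-0.17,"dz":0,"yaw":0},{"hand":0,"dx":-0.04,"dy":-0.17,"dz":0,"yaw":0},{"hand":0,"dx":0,"dy":0,"dz":0,"yaw":0},{"hand":0,"dx":0,"dy":0,"dz":0,"yaw":0}]'
python3 - <<'E'
from h import *
R,t=wpose(); print("tip",t+R@[0,0,.173])
p,_=arm.read_camera("side"); cv2.imwrite("pics/d11.png",cv2.resize(p[160:270,230:370,::-1],(763,600),interpolation=cv2.INTER_CUBIC))
p,_=arm.read_camera("scene"); cv2.imwrite("pics/s11.png",cv2.resize(p[130:290,270:450,::-1],(675,600),interpolation=cv2.INTER_CUBIC))
print(onplane("scene",389.2,168.9,.173))
E
```

```text
time: 11.45
position: [0.4384, 0.093, 0.3306]
tool_rot: [-3.132, -0.026, -0.382]
contact_force: [-0.8, -3.0, 1.2]
gripper_width: -0.001
tip [0.44308605 0.09291745 0.15770467]
[0.42621011 0.08678993 0.173     ]
```

View pics/s11.png

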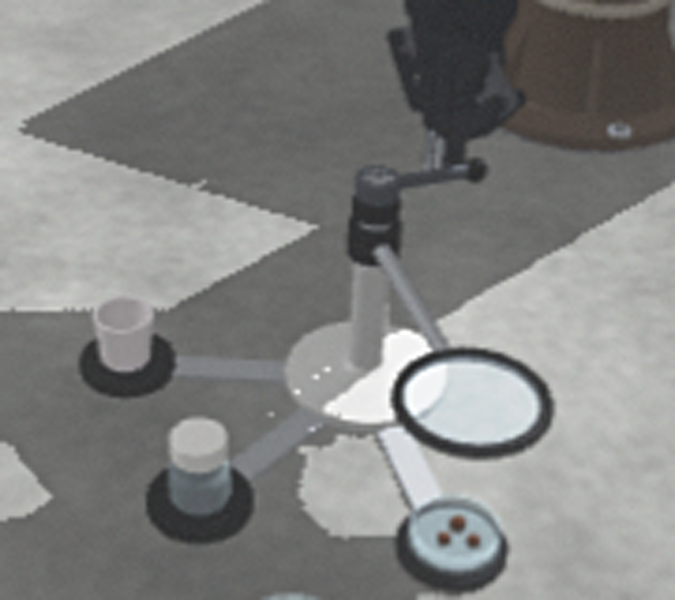

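View pics/d11.png

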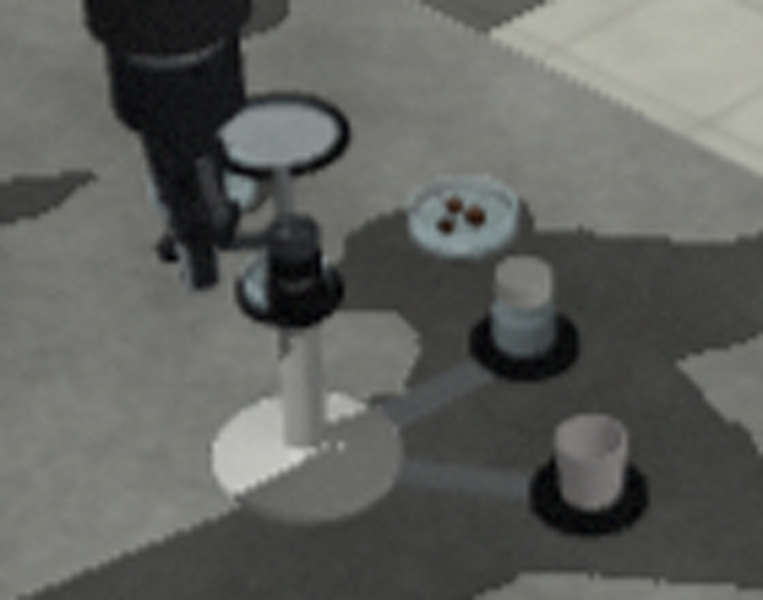

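```bash
python3 - <<'E'
from h import *
C=np.array([.5015,.0725])
for n,u,v in [("scene",397.5,175.3),("side",260.8,205.5)]:
    k=onplane(n,u,v,.173);d=k[:2]-C;print(k,np.hypot(*d),np.degrees(np.arctan2(d[1],d[0])))
E
python3 -m handwheel '[{"hand":0,"dx":-0.02,"dy":-0.14,"dz":0,"yaw":0},{"hand":0,"dx":0,"dy":-0.12,"dz":0,"yaw":0},{"hand":0,"dx":0,"dy":0,"dz":0,"yaw":0}]'
```

```text
[0.44071113 0.12043546 0.173     ] 0.07741508566465513 141.74222369269532
[0.4416485  0.11645477 0.173     ] 0.07425782346922905 143.70654485823556
time: 11.8
position: [0.4391, 0.0956, 0.3302]
tool_rot: [3.13, -0.023, -0.383]
contact_force: [0.1, 0.3, 0.0]
gripper_width: -0.003
```

Run:
```python
from h import *
s=arm.sense();R,t=wpose(); print("tip",t+R@[0,0,.173],s["contact_force"],s["moment"],s["qvel"].round(3),s["tool_rot"])
p,_=arm.read_camera("scene"); cv2.imwrite("pics/s12.png",cv2.resize(p[130:290,270:450,::-1],(675,600),interpolation=cv2.INTER_CUBIC))
p,_=arm.read_camera("side"); cv2.imwrite("pics/d12.png",cv2.resize(p[160:270,230:370,::-1],(763,600),interpolation=cv2.INTER_CUBIC))
s=arm.sense();R,t=wpose(); print("tip",t+R@[0,0,.173],s["contact_force"],s["moment"],s["tool_rot"])
```

```text
tip [0.44211999 0.09234284 0.1572608 ] [0.05965954 0.32589606 0.04607751] [0.13528299 0.03545764 0.02484252] [-0.018 -0.009 -0.023  0.019 -0.017  0.002] [ 3.1304735  -0.02348037 -0.38282243]
tip [0.44232236 0.09336478 0.15712082] [ 1.16539727 -6.98705802  0.62909545] [-2.61064175 -0.01504801 -0.1257481 ] [ 3.13309045 -0.02337807 -0.38301071]
```

View pics/s12.png

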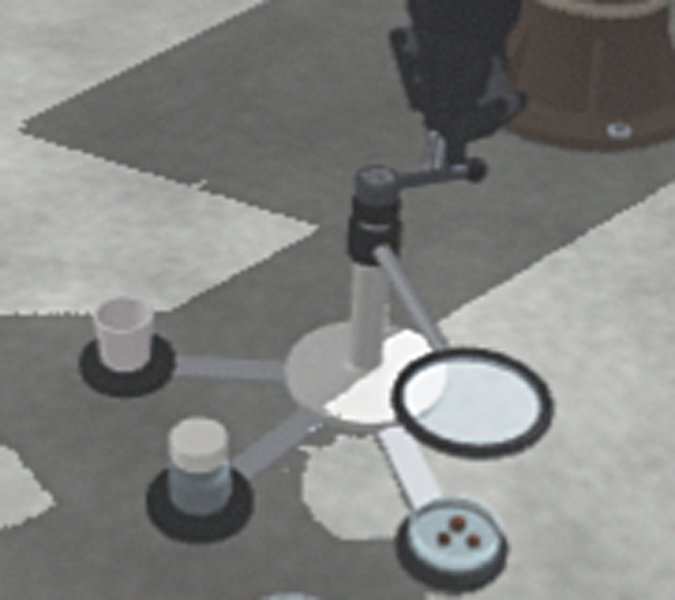

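View pics/d12.png

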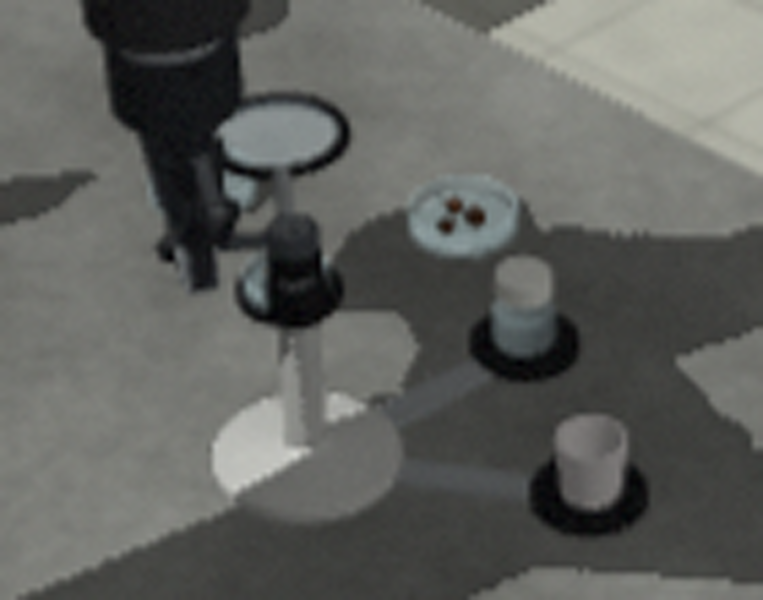

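The finger is blocked: the last commanded 10 mm moved the tip under 1 mm and the force rose to 7 N. The knob bearing of about 142° fits the stop. One gentle final press to confirm.

```bash
python3 -m handwheel '[{"hand":0,"dx":0,"dy":-0.06,"dz":0,"yaw":0},{"hand":0,"dx":0,"dy":-0.06,"dz":0,"yaw":0},{"hand":0,"dx":0,"dy":-0.06,"dz":0,"yaw":0}]'
python3 - <<'E'
from h import *
s=arm.sense();R,t=wpose(); print("tip",t+R@[0,0,.173],s["contact_force"],s["moment"])
E
```

```text
time: 12.15
position: [0.4401, 0.0983, 0.3298]
tool_rot: [3.121, -0.022, -0.384]
contact_force: [-0.4, -13.4, 6.3]
gripper_width: -0.003
tip [0.44226489 0.0936528  0.15685702] [ -0.44405196 -13.44663328   6.32537275] [-4.81900916  0.32029942 -0.13818733]
```

13 N with no tip movement, so the lever is on its stop. I'll retreat straight back, rise and check from above.

```bash
python3 -m handwheel '[{"hand":0,"dx":0,"dy":0.1,"dz":0,"yaw":0},{"hand":0,"dx":0,"dy":0.3,"dz":0,"yaw":0},{"hand":0,"dx":0,"dy":0.4,"dz":0,"yaw":0},{"hand":0,"dx":0,"dy":0.4,"dz":0,"yaw":0},{"hand":0,"dx":0,"dy":0,"dz":-0.7,"yaw":0},{"hand":0,"dx":0,"dy":0,"dz":-0.9,"yaw":0},{"hand":0,"dx":0,"dy":0,"dz":-0.4,"yaw":0},{"hand":0,"dx":0,"dy":0,"dz":0,"yaw":0},{"hand":0,"dx":0,"dy":0,"dz":0,"yaw":0}]'
python3 - <<'E'
from h import *
import pickle
P=wpose(); w,_=arm.read_camera("wrist"); pickle.dump(P,open("pics/w13.pkl","wb"))
cv2.imwrite("pics/w13.png",w[:,:,::-1])
p,_=arm.read_camera("scene"); cv2.imwrite("pics/s13.png",cv2.resize(p[130:290,270:450,::-1],(675,600),interpolation=cv2.INTER_CUBIC))
E
```

```text
time: 12.9
position: [0.4159, 0.0473, 0.4133]
tool_rot: [3.128, -0.021, -0.386]
contact_force: [-0.2, -0.3, -0.1]
gripper_width: -0.001
```

View pics/w13.png

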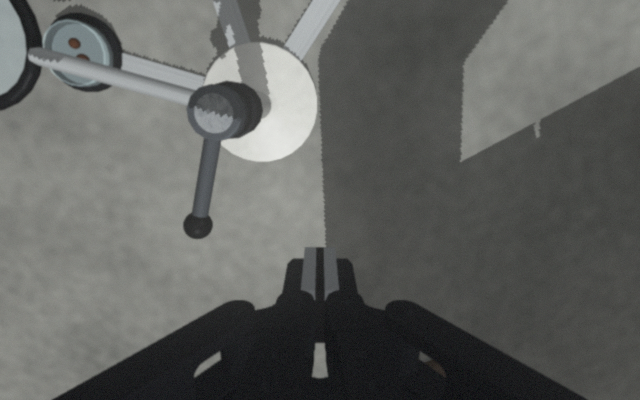

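View pics/s13.png

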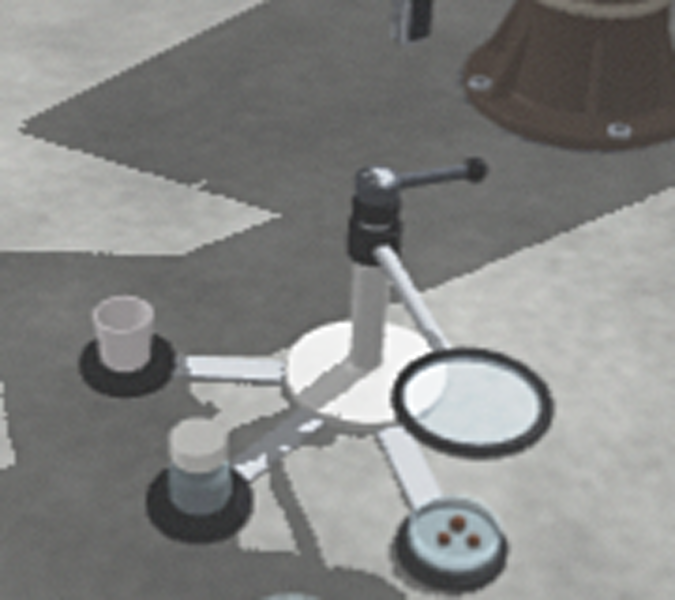

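```bash
python3 - <<'E'
from h import *
import pickle
P=pickle.load(open("pics/w13.pkl","rb"))
k=wplane(P,198,225.5,.173);c=wplane(P,215,110,.18);d=(k-c)[:2];print(k,c,np.hypot(*d),np.degrees(np.arctan2(d[1],d[0])))
E
python3 -m handwheel '[{"hand":0,"dx":0.17,"dy":-0.95,"dz":0,"yaw":0},{"hand":0,"dx":0.17,"dy":-0.95,"dz":0,"yaw":0},{"hand":0,"dx":0.17,"dy":-0.95,"dz":0,"yaw":0},{"hand":0,"dx":0.17,"dy":-0.95,"dz":0,"yaw":0},{"hand":0,"dx":0.17,"dy":-0.95,"dz":0,"yaw":0},{"hand":0,"dx":0.17,"dy":-0.95,"dz":0,"yaw":0},{"hand":0,"dx":0,"dy":0,"dz":0,"yaw":0},{"hand":0,"dx":0,"dy":0,"dz":0,"yaw":0},{"hand":0,"dx":0,"dy":0,"dz":0,"yaw":0}]'
python3 - <<'E'
from h import *
import pickle
P=wpose(); w,_=arm.read_camera("wrist"); pickle.dump(P,open("pics/w14.pkl","wb"))
s=w[:,:,::-1].copy(); cv2.imwrite("pics/w14.png",s)
m=(s.max(2)<55).astype(np.uint8); m[190:]=0;m[:,:240]=0;m[:,420:]=0
cs,h=cv2.findContours(m,cv2.RETR_CCOMP,cv2.CHAIN_APPROX_NONE)
for c in cs:
    if len(c)>150:
        e=cv2.fitEllipse(cv2.convexHull(c)); print(len(c),e, wplane(P,*e[0],.13))
E
```

```text
[0.44174618 0.1170651  0.173     ] [0.50144664 0.07253457 0.18      ] 0.0744789369993355 143.2807696251447
time: 13.75
position: [0.542, 0.2489, 0.3946]
tool_rot: [3.113, -0.01, -0.389]
contact_force: [-0.0, 0.1, 0.7]
gripper_width: -0.0
512 ((313.12548828125, 89.2280044555664), (151.59056091308594, 159.7294921875), 177.7840118408203) [0.61317846 0.21578593 0.13      ]
381 ((313.5059814453125, 91.58228302001953), (131.300048828125, 136.38375854492188), 177.53570556640625) [0.61175417 0.21611363 0.13      ]
```

View pics/w14.png

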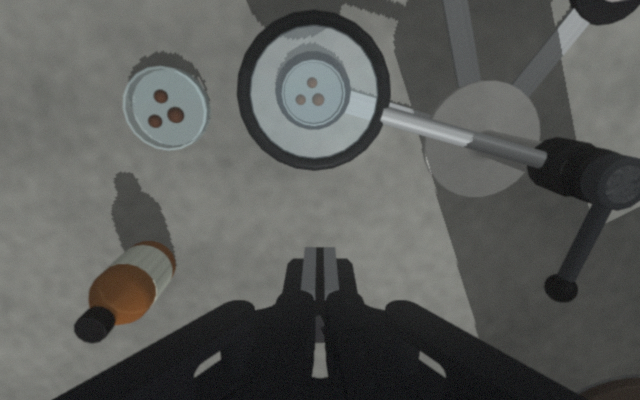

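From above, the dish (about (313,92)) sits in the middle of the lens ring (about (313,90)). The lens hasn't moved since the push, and the lever is at its stop with the robot clear of everything. Handing in.

Run:
```python
from plant import arm
print(arm.sense()["qvel"].round(3)); print(arm.sign_off())
```

```text
[-0.007 -0.03  -0.009 -0.001 -0.009 -0.   ]
the job is handed in; nothing more can be done
None
```

The lens is centred over the small petri dish and the locking lever is pushed clockwise against its stop. I handed the job in at about 14 s on the robot's clock, with the robot clear of everything.

- **Lens:** I pushed the bar counter-clockwise with the closed fingertip. A check from above showed the lens about 5–6 mm short, so I gave it a second small push. After that the overhead view put the dish centre within about 2.5 mm of the lens centre, with the whole dish inside the lens. The final view after the lever push showed the lens in the same place to about 1 mm.
- **Lever:** I then pushed the knob round until it would not move further. The last press reached 13 N with no movement of the tip. The knob's bearing went from 194° to about 142–143°.
- **Other objects:** I never touched the dish, jar, cup, bottle or slide box. The dish, jar, cup and bottle looked undisturbed in the last views. The slide box was not in them, but the arm never went near it.

**Disagreements:** The scene and side cameras put the lens 5–10 mm off the known 180 mm radius, one outward and one inward. For the lens I therefore relied on the near-vertical wrist view. Lever bearings from the three cameras agreed within about 2°. One move was refused at the start because its rows lacked some keys, and nothing moved.

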